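Lock the keeper plate onto the packing cradle's T-stud

TASK

Lock the packed stone point in: put the loose keeper plate on the wooden cradle with its handle towards the cradle's far end, working its oblong eye past the stud's wide head at a tilt, then levelling and centring it so that the eye drops over the stud's foot and the plate lies flat on the block, and let go. Feel your way gently, never forcing the plate hard against the cradle or its stud, and leave the short stone points standing where they are.

Things in the scene. Friction and masses are not known exactly. Their poses are not given: they have to be found in the camera images.
- cradle: packing cradle: a light wooden block 150 x 64 mm, 40 mm high, fixed to the table, with a black stone point lying crosswise in its trough (x = -8 to +28 mm) below the top. Origin: centre of its underside; x runs lengthwise from the stud end (-x, towards the robot) to the far end, z up. A steel T-stud stands on the top
- slot_mid (a point): middle of the stud's lengthwise slot, on the block's top (cradle x = -43, y = 0, z = 40 mm), axes as the cradle's. The stud is clamped hard at y = 0, anywhere up to 7 mm either side of this point along x; where is not reported and must be seen or felt
- stud_top (a point): point at the height of the T-head's top over the slot's middle (63 mm above the table; fixed to the cradle, NOT to the stud). Stud, heights above the block's top: oblong foot 27 mm along x by 11 mm, 0 to 4.5 mm (its top 1.5 mm is 24 by 9 mm); round neck 8 mm diameter up to 18 mm; T-head 18 to 23 mm, 40 mm along x by 10 mm along y
- keeper: loose keeper plate of bare aluminium, about 160 g, 119 x 34 mm, 5 mm thick, lying flat with its handle up. Origin: centre of its oblong eye on the underside; x from the eye to the handle, z up. Plate spans x = -24 to +95 mm; the eye, right through, is 30 mm along x (-15 to +15) and 15 mm along y, with a 9 mm bar beyond it at -x
- keeper_eye (a point): centre of the keeper's oblong eye, on the plate's underside (the keeper's origin). The 30 mm eye cannot drop level over the 40 mm head; with the bar at its -x end tilted down and hooked under the head's -x end, near the neck, the eye's +x end passes the head's +x end as the plate is levelled
- keeper_handle (a point): centre of the keeper's handle, an upright fin 30 mm along the keeper's x and 12 mm thick along its y, from the plate's top (5 mm) to 39 mm above the underside; this point is 60 mm from the eye's centre along x, 22 mm above the underside; grasp across the 12 mm
- short_a: bystander: short jade-coloured stone point standing upright on the table, about 28 mm thick and 75 mm tall; origin at the centre of its underside, z up
- short_b: bystander: short amethyst-coloured stone point standing upright on the table, about 28 mm thick and 70 mm tall; origin at the centre of its underside, z up
- short_c: bystander: short citrine-coloured stone point standing upright on the table, about 28 mm thick and 60 mm tall; origin at the centre of its underside, z up
There are look-alikes about, which are no part of the job. Leave any pink look-alike of the keeper alone.

How it is judged:
At the end, for the whole second after the job is handed in: The keeper lies flat on the cradle top (underside within 2 mm of it at the eye), level within 0.05 rad, along the cradle within 0.12 rad, handle towards the far end, eye round the stud's foot (centre within 11 mm lengthwise, 3.5 mm sideways of the slot's middle), at rest (x of keeper_eye in the frame of cradle between -0.054 and -0.032 m and y of keeper_eye in the frame of cradle between -0.0035 and 0.0035 m and z of keeper_eye in the frame of cradle between 0.0375 and 0.0418 m and z of keeper_handle in the frame of cradle between 0.0595 and 0.0645 m and x of keeper_handle in the frame of cradle above 0 m and angle between keeper's own z axis and vertical below 0.05 rad and angle between the x axis of keeper and the x axis of cradle, either way round below 0.12 rad and linear speed of keeper below 0.01 m/s and angular speed of keeper below 0.1 rad/s); the robot touches nothing.
It fails at once if the keeper is forced against the cradle or its stud with more than 30 N (contact force between keeper and cradle above 30 N).
It fails at once if a short stone point is moved more than 20 mm or tipped (distance of short_a from where it was at the start of the episode above 0.02 m or angle between short_a's own z axis and vertical above 0.4 rad).
It fails at once if a short stone point is moved more than 20 mm or tipped (distance of short_b from where it was at the start of the episode above 0.02 m or angle between short_b's own z axis and vertical above 0.4 rad).
It fails at once if a short stone point is moved more than 20 mm or tipped (distance of short_c from where it was at the start of the episode above 0.02 m or angle between short_c's own z axis and vertical above 0.4 rad).
It also fails if it takes over 50 s, if anything falls off the work surface, if the arm or the gripper's body presses on something with over 40 N, if the wrist force passes 120 N, or if a joint passes its speed limit or range.

ROBOT

A 6-joint arm with a two-finger parallel gripper is mounted at the origin on a cart in front of the work surface, level with it; the furniture and walls round the work are solid. World frame = base frame: x ahead of the robot, y to its left, z up, the work surface at z = 0. Lengths are in m, angles in rad, forces in N, time in s.
With the tool pointing down it reaches from about 0.3 to 0.875 m from the base axis. Payload 6.4 kg.
Tool frame: the origin (TCP) lies midway between the tips of the shut fingers; the grasp point (between the pads) lies 19 mm behind it (ctrl.pinch_z is the distance from the TCP to the grasp point, in m); z points along the fingers, y is the line along which they close (so a half turn about z gives the same grasp; the last joint's range is limited). The gripper opens to 85 mm and grips with 20 to 120 N. Pads are 22 mm wide; open, the fingers measure 114 mm over their backs; the gripper's body (76 mm by 85 mm) begins 54 mm behind the grasp point. The pads swing forward as they close: fully open they stand 13 mm farther back than shut.
Start: joints at [0.906, 0.181, 1.607, -0, 1.354, -0.206], TCP at [0.255, 0.516, 0.208] pointing down, gripper open.
Joint ranges: [-2.99, 2.99], [-0.89, 2.07], [0.3, 2.58], [-1.14, 4.28], [0, 2.63], [-3.12, 3.12]. Speed limits (rad/s): [2.57, 2.57, 3.01, 3.14, 3.14, 3.14].

INTERFACE

Orientations are given as a unit quaternion [w, x, y, z].
In Python, from bench import ctrl gives the robot as it stands.
- The arm moves only by the tool apply_moves, never from a script. Its argument "moves" is a list of rows, each an object with "jaw": the opening, from 0 (shut) to 1 (fully open); "offset": the shift along the tool's x, y, z in mm, a list of three; "rot": the turn, a rotation vector about the tool's x, y, z in degrees, a list of three. In form: [{"jaw": jaw, "offset": [dx, dy, dz], "rot": [ax, ay, az]}, ...]. A call has exactly 5 rows; each row shifts and turns the commanded pose from where the row before left it, along the tool's axes as they then stand; what a row does not reach is not made up. A row lasts 1/8 s, in which the tool goes at most 62.5 mm and 10.7 degrees, less where a joint would pass 70% of its speed; a pose out of reach is approached as far as the arm can. A call is refused whole if a number of a shift passes 62.5 or a number of a turn 10.7, either way. A call with a gripper value outside its range is refused whole. The fingers move at their own pace and stop on an object; the grip force is fixed at half the most. Time passes only in rows, so rows that do not move let the fingers close, or fill a call up. It gives the time, the measured TCP pose, the force, the opening and the grip force at its end, in the units of the state.
- ctrl.get_obs(): the state, without advancing time (a new reading comes with each control period).
- ctrl.camera(name): name is "scene" or "top" or "wrist"; returns (picture, depth): 480x640x3 uint8, red, green, blue; 480x640 float32, m along the optical axis (not along the pixel's ray), 0 where there is no reading.
- ctrl.camera_params(name): a dict with "K" (3x3 intrinsics, pixels), "cam_to_world" (4x4, takes a point from camera to world coordinates); the wrist camera has in their place "mount" (4x4, takes a point from camera to tool coordinates, whose origin is the TCP and whose axes are the flange's). Camera axes: x right, y down, z forward; pixel columns grow to the right and rows downward; lengths in m; the calibration is good to about 2 mm. A picture is of the moment at which its call begins: read the wrist's pose just before it. camera_params takes no time and is no camera call.
- ctrl.hand_in(): hands the job in; it is judged then, once.
Trained networks look in the newest picture that a camera, given by its name, has taken for a name from the list of things; names that differ only in an ending like _2 or _b are one class to them, and where a whole thing is asked for, a point or a joint stands for the part that bears it (a point fixed in the world has none). Each returns a list of dicts, best first, with "score" (0 to 1); they miss things now and then, are a little off and sometimes report something else, mostly with a low value. They report only what shows in the picture. A call takes as long as a camera call. They do not tell look-alikes from the thing itself.
- ctrl.outline_of(camera, target): "region" (480x640 bool, what is visible of it) and "position" ([column, row] in pixels, amid what is visible of it).
The state is a dict: "time_s": time; "q": joint angles; "dq": joint speeds; "joint_efforts": joint torques, N m; "eef_pos": TCP position; "eef_rot": TCP orientation; "wrist_force": force on the tool from outside, world axes, zero at the start; "torque": the same for the moment, N m; "opening": opening from 0.0 (shut) to 1.0 (fully open); "grasp_force": force on a finger pad.
Only numpy, scipy, OpenCV 4.12 (cv2) and the standard library are available. Lean on these libraries where they do the work, as an engineer would, in place of code of your own. Each camera call takes 0.05 s, during which the arm holds its last target. There are 200 camera calls.

## Working session

There is one attempt and no reset: what is moved stays moved. The work goes in short steps, Python scripts to look and compute and a tool call to move; the robot and the scene stay as the last step left them, time stands still between calls to the robot, and variables do not carry over. Pictures are saved under pics/ and viewed, at most 10 in all, crops included, and the job is handed in when it is done.

Besides the shell and the picture viewer there is one more tool, called after ">>>" as name(argument=value, ...) on one line, values as JSON. apply_moves: Moves the arm, as the interface text tells. Its arguments: {"type":"object","properties":{"moves":{"type":"array"}},"required":["moves"]}

```bash
mkdir -p pics; ls; cat > h.py <<'E'
import numpy as np, cv2
from bench import ctrl
from scipy.spatial.transform import Rotation as R
def q2R(q): return R.from_quat([q[1],q[2],q[3],q[0]]).as_matrix()
def c2w(name,obs=None):
    p=ctrl.camera_params(name)
    if name!='wrist': return p['K'],np.array(p['cam_to_world'])
    o=obs or ctrl.get_obs(); T=np.eye(4);T[:3,:3]=q2R(o['eef_rot']);T[:3,3]=o['eef_pos']
    return p['K'],T@np.array(p['mount'])
def cloud(K,T,d):
    v,u=np.mgrid[:480,:640]; K=np.array(K)
    P=np.stack([(u-K[0,2])/K[0,0]*d,(v-K[1,2])/K[1,1]*d,d],-1)
    return P@T[:3,:3].T+T[:3,3]
def save(n,im): cv2.imwrite('pics/'+n+'.png',im[:,:,::-1])
E
python3 - <<'E'
from h import *
o=ctrl.get_obs();print({k:np.round(v,3) for k,v in o.items()},ctrl.pinch_z)
ims={}
for c in ['top','scene']:
    im,d=ctrl.camera(c);K,T=c2w(c);P=cloud(K,T,d);np.savez('/tmp/'+c,im=im,P=P,d=d)
    print(c,np.round(T,3).tolist(),np.round(K,1).tolist())
    ims[c]=im
    for t in ['keeper','cradle','short_a','keeper_handle']:
        for r in ctrl.outline_of(c,t):
            m=r['region']&(d>0); print(c,t,round(r['score'],2),np.round(r['position']),m.sum(),np.round(np.median(P[m],0),3) if m.sum() else '',np.round(P[m][:,2].max(),3) if m.sum() else '')
save('top',ims['top']);save('scene',ims['scene'])
E
```

```text
pics
{'time_s': np.float64(0.0), 'q': array([ 0.906,  0.182,  1.608, -0.   ,  1.354, -0.206]), 'dq': array([-0.001,  0.   , -0.001, -0.001, -0.001, -0.001]), 'joint_efforts': array([-3.0000e-03, -4.4488e+01, -3.5133e+01, -1.0000e-03,  9.0000e-03,
       -0.0000e+00]), 'eef_pos': array([0.254, 0.515, 0.207]), 'eef_rot': array([-0.   ,  0.227,  0.974, -0.001]), 'wrist_force': array([-0.398, -0.436, -0.45 ]), 'torque': array([-0.023,  0.003,  0.054]), 'grasp_force': np.float64(0.0), 'opening': np.float64(0.998)} 0.0187
top [[0.014, -0.979, 0.202, 0.387], [-1.0, -0.015, -0.003, 0.115], [0.006, -0.202, -0.979, 1.137], [0.0, 0.0, 0.0, 1.0]] [[622.5, 0.0, 318.7], [0.0, 622.5, 231.9], [0.0, 0.0, 1.0]]
top keeper 0.66 [293. 250.] 1067 [0.585 0.161 0.006] 0.045
top keeper 0.65 [218. 290.] 1089 [0.504 0.291 0.006] 0.045
top cradle 0.64 [393. 278.] 2588 [ 0.529 -0.024  0.041] 0.068
top short_a 0.85 [319. 150.] 283 [0.759 0.114 0.05 ] 0.07
top short_a 0.49 [267. 154.] 282 [0.756 0.203 0.043] 0.059
top keeper_handle 0.81 [292. 247.] 1075 [0.586 0.162 0.006] 0.045
top keeper_handle 0.75 [219. 291.] 1118 [0.506 0.291 0.006] 0.045
scene [[0.675, -0.319, 0.665, 0.028], [-0.738, -0.302, 0.604, -0.386], [0.008, -0.898, -0.439, 0.441], [0.0, 0.0, 0.0, 1.0]] [[518.7, 0.0, 321.3], [0.0, 518.7, 243.5], [0.0, 0.0, 1.0]]
scene keeper 0.68 [221. 264.] 979 [0.508 0.289 0.006] 0.041
scene keeper 0.57 [304. 272.] 930 [0.579 0.149 0.006] 0.041
scene keeper 0.55 [351. 224.] 360 [0.754 0.199 0.027] 0.058
scene cradle 0.68 [371. 320.] 4193 [ 0.508 -0.034  0.038] 0.065
scene short_a 0.8 [351. 222.] 361 [0.754 0.199 0.027] 0.06
scene short_a 0.73 [390. 234.] 448 [0.755 0.109 0.033] 0.068
scene short_a 0.56 [435. 253.] 545 [0.752 0.005 0.037] 0.073
scene keeper_handle 0.98 [220. 264.] 990 [0.508 0.289 0.006] 0.041
scene keeper_handle 0.69 [307. 271.] 897 [0.579 0.149 0.006] 0.041
```

```bash
python3 - <<'E'
from h import *
im=np.load('/tmp/top.npz')['im'];s=np.load('/tmp/scene.npz')['im']
a=cv2.resize(im[120:340,170:470],(800,587),interpolation=cv2.INTER_CUBIC);save('topcrop',a)
b=cv2.resize(s[190:410,160:460],(800,587),interpolation=cv2.INTER_CUBIC);save('scenecrop',b)
E
```

```text
(no output)
```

View pics/topcrop.png

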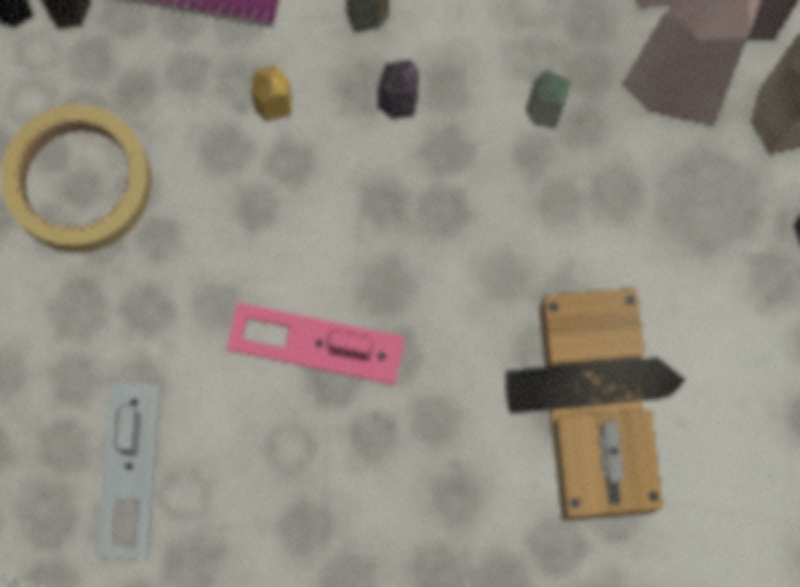

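View pics/scenecrop.png

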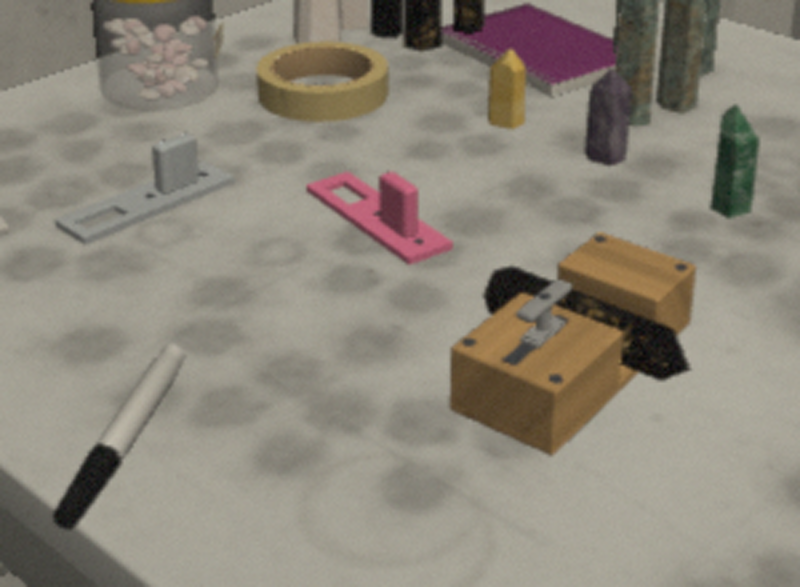

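Grey plate at top pixel (219,290) and pink plate at (293,250): the grey one is bare aluminium, so it is the keeper and the pink one is the look-alike. The crop confirms this. The handle points away from the robot for the keeper. The stud sits in the near half of the cradle, around top pixel (400,293).

```bash
cat >> h.py <<'E'
def rect(pts):
    """centre, long-axis unit vector (towards +x), sizes of min area rect of xy points (mm precision)"""
    (c,s,a)=cv2.minAreaRect((pts[:,:2]*1000).astype(np.float32)); b=cv2.boxPoints((c,s,a))
    e1,e2=b[1]-b[0],b[2]-b[1]; e=e1 if np.linalg.norm(e1)>np.linalg.norm(e2) else e2
    e=e/np.linalg.norm(e); e=e if e[0]>0 else -e
    return np.round(c,1),np.round(np.degrees(np.arctan2(e[1],e[0])),2),np.round(sorted(s),1)
def inbox(P,x0,x1,y0,y1,z0,z1):
    return (P[...,0]>x0)&(P[...,0]<x1)&(P[...,1]>y0)&(P[...,1]<y1)&(P[...,2]>z0)&(P[...,2]<z1)
E
python3 - <<'E'
from h import *
for c in ['top','scene']:
    P=np.load(f'/tmp/{c}.npz')['P']
    k=P[inbox(P,.42,.59,.25,.34,.003,.012)]
    print(c,'plate',len(k),rect(k)); k=P[inbox(P,.42,.59,.25,.34,.03,.06)];print('handle',len(k),rect(k),k[:,2].max())
    k=P[inbox(P,.4,.65,-.1,.05,.036,.046)];print('crad',len(k),rect(k),np.median(k[:,2]))
    k=P[inbox(P,.4,.65,-.1,.05,.057,.075)];print('head',len(k),rect(k),np.median(k[:,2]))
print(np.round(ctrl.camera_params('wrist')['mount'],3).tolist(),np.round(ctrl.camera_params('wrist')['K'],1).tolist())
E
```

```text
top plate 1330 (array([505. , 294.8]), np.float32(0.09), array([ 89.7, 169.7]))
handle 119 (array([523.8, 292.8]), np.float32(-1.86), array([12.7, 28.7])) 0.04465855000605634
crad 2148 (array([546.4, -16.7]), np.float32(5.89), array([ 99.1, 150.1])) 0.040903800442446236
head 131 (array([510.6, -29. ]), np.float32(5.16), array([ 9.9, 40.1])) 0.06347499392876088
scene plate 591 (array([498.7, 295.1]), np.float32(-3.0), array([ 39.5, 119.7]))
handle 118 (array([521.7, 293.1]), np.float32(0.37), array([12.9, 30.6])) 0.04052742783199731
crad 2092 (array([545.7, -23.6]), np.float32(5.91), array([ 65.6, 152.1])) 0.040093448083864947
head 146 (array([507.8, -27.9]), np.float32(3.5), array([10.4, 39.3])) 0.06277589423526492
[[-0.0, -0.964, -0.265, 0.069], [1.0, -0.0, 0.0, -0.0], [-0.0, -0.265, 0.964, -0.166], [0.0, 0.0, 0.0, 1.0]] [[333.9, 0.0, 318.0], [0.0, 333.9, 235.4], [0.0, 0.0, 1.0]]
```

```bash
cat >> h.py <<'E'
def toolR(yaw,tilt=0):
    """tool for keeper with yaw (deg, world) and nose-down tilt (deg): x_tool=-x_k, y_tool=y_k, z_tool=-z_k"""
    K=R.from_euler('z',yaw,degrees=True)*R.from_euler('y',-tilt,degrees=True)
    return K*R.from_matrix(np.diag([-1.,1,-1]))
def plan(wps,dec=1,start=None):
    """wps: list of (pos, Rot, nrows); prints rows in tool axes, shift before turn, rounding carried"""
    if start is None:
        o=ctrl.get_obs();p=np.array(o['eef_pos']);r=R.from_matrix(q2R(o['eef_rot']))
    else: p,r=start
    for tp,tr,n in wps:
        p0,r0=p,r; rv=(r0.inv()*tr).as_rotvec()
        for i in range(n):
            f=(i+1)/n; gp=p0+f*(np.array(tp)-p0); gr=r0*R.from_rotvec(rv*f)
            off=np.round(r.inv().apply(gp-p)*1000,dec); rot=np.round(np.degrees((r.inv()*gr).as_rotvec()),dec)
            print(off.tolist(),rot.tolist()); p=p+r.apply(off/1000); r=r*R.from_rotvec(np.radians(rot))
    print('end',np.round(p,4)); return p,r
E
python3 - <<'E'
from h import *
plan([([.505,.293,.10],toolR(-2.5),10)],0)
E
```

```text
[-32.0, -9.0, 11.0] [-0.0, -0.0, -2.0]
[-32.0, -10.0, 11.0] [-0.0, -0.0, -3.0]
[-32.0, -12.0, 10.0] [-0.0, -0.0, -2.0]
[-31.0, -12.0, 11.0] [-0.0, -0.0, -3.0]
[-30.0, -15.0, 11.0] [-0.0, -0.0, -2.0]
[-30.0, -15.0, 11.0] [-0.0, -0.0, -2.0]
[-29.0, -16.0, 10.0] [-0.0, -0.0, -3.0]
[-28.0, -18.0, 11.0] [-0.0, -0.0, -2.0]
[-28.0, -19.0, 11.0] [-0.0, -0.0, -2.0]
[-27.0, -20.0, 11.0] [-0.0, -0.0, -3.0]
end [0.5051 0.293  0.0996]
```

>>> apply_moves(moves=[{"jaw": 1, "offset": [-32, -9, 11], "rot": [0, 0, -2]}, {"jaw": 1, "offset": [-32, -10, 11], "rot": [0, 0, -3]}, {"jaw": 1, "offset": [-32, -12, 10], "rot": [0, 0, -2]}, {"jaw": 1, "offset": [-31, -12, 11], "rot": [0, 0, -3]}, {"jaw": 1, "offset": [-30, -15, 11], "rot": [0, 0, -2]}])

```text
time_s: 1.12
eef_pos: [0.3806, 0.4032, 0.1535]
eef_rot: [0.0, 0.124, 0.992, 0.0]
wrist_force: [0.8, 1.2, 0.1]
opening: 1.0
grasp_force: 0.0
```

>>> apply_moves(moves=[{"jaw": 1, "offset": [-30, -15, 11], "rot": [0, 0, -2]}, {"jaw": 1, "offset": [-29, -16, 10], "rot": [0, 0, -3]}, {"jaw": 1, "offset": [-28, -18, 11], "rot": [0, 0, -2]}, {"jaw": 1, "offset": [-28, -19, 11], "rot": [0, 0, -2]}, {"jaw": 1, "offset": [-27, -20, 11], "rot": [0, 0, -3]}])

```text
time_s: 1.75
eef_pos: [0.5061, 0.2923, 0.0994]
eef_rot: [0.0, 0.019, 1.0, 0.0]
wrist_force: [0.1, -0.3, 0.5]
opening: 1.002
grasp_force: 0.0
```

```bash
python3 - <<'E'
from h import *
ctrl.camera('scene')
o=ctrl.get_obs();im,d=ctrl.camera('wrist');K,T=c2w('wrist',o);P=cloud(K,T,d);np.savez('/tmp/w1',im=im,P=P)
print(np.round(o['eef_pos'],4),o['eef_rot'],np.round(o['wrist_force'],2))
m=inbox(P,.3,.7,.15,.45,-.02,.015)&(d>0);print('table z',np.median(P[m][:,2]))
z0=0
for a,b in [(.0035,.012),(.028,.06)]:
    m=inbox(P,.42,.60,.25,.34,a,b)&(d>0);k=P[m];print(len(k),rect(k),np.median(k[:,2]))
save('w1',im)
E
```

```text
[0.5084 0.2892 0.0981] [ 3.36515435e-04  1.91473255e-02  9.99816193e-01 -9.20696239e-04] [ 1.04 -2.17 -0.38]
table z 0.00019080088364664682
4745 (array([496.6, 296.1]), np.float32(-1.84), array([ 34.1, 118.7])) 0.0051224242482330595
656 (array([519.9, 295.3]), np.float32(-2.15), array([11. , 29.3])) 0.03873320700475433
```

View pics/w1.png

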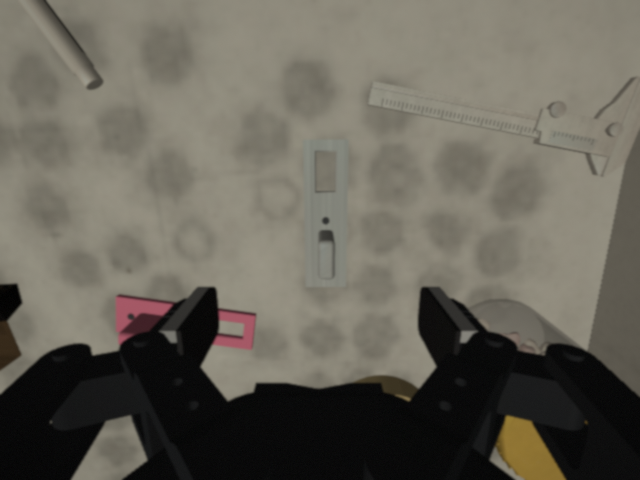

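```bash
python3 - <<'E'
from h import *
o=ctrl.get_obs();print(np.round(o['eef_pos'],4),np.round(o['dq'],3))
plan([([.5207,.2952,.05],toolR(-2),4)],1)
E
```

```text
[0.5068 0.2906 0.0985] [ 0.048 -0.029  0.013  0.027  0.025  0.076]
[-3.4, 1.3, 12.1] [-0.0, -0.0, -0.1]
[-3.5, 1.3, 12.2] [-0.0, -0.0, -0.1]
[-3.4, 1.3, 12.1] [-0.1, -0.0, -0.1]
[-3.4, 1.3, 12.1] [0.0, -0.0, -0.1]
end [0.5207 0.2952 0.05  ]
```

>>> apply_moves(moves=[{"jaw": 1, "offset": [-4, 0.5, 9], "rot": [0, 0, 0]}, {"jaw": 1, "offset": [-4, 0.5, 10], "rot": [0, 0, 0]}, {"jaw": 1, "offset": [-4, 0.5, 9], "rot": [0, 0, 0]}, {"jaw": 1, "offset": [-3, 0.5, 8], "rot": [0, 0, -0.3]}, {"jaw": 1, "offset": [0, 0, 4], "rot": [0, 0, 0]}])

```text
time_s: 2.48
eef_pos: [0.52, 0.2946, 0.0589]
eef_rot: [-0.0, 0.017, 1.0, -0.0]
wrist_force: [-0.2, -0.8, -0.4]
opening: 1.0
grasp_force: 0.0
```

>>> apply_moves(moves=[{"jaw": 1, "offset": [0, 0, 0], "rot": [0, 0, 0]}, {"jaw": 1, "offset": [0, 0, 0], "rot": [0, 0, 0]}, {"jaw": 1, "offset": [0, 0, 0], "rot": [0, 0, 0]}, {"jaw": 1, "offset": [0, 0, 0], "rot": [0, 0, 0]}, {"jaw": 1, "offset": [0, 0, 0], "rot": [0, 0, 0]}])

```text
time_s: 3.1
eef_pos: [0.5203, 0.2944, 0.0598]
eef_rot: [0.0, 0.017, 1.0, 0.0]
wrist_force: [0.1, 0.6, 0.3]
opening: 1.003
grasp_force: 0.0
```

```bash
cat >> h.py <<'E'
def look(n):
    o=ctrl.get_obs();im,d=ctrl.camera('wrist');K,T=c2w('wrist',o);P=cloud(K,T,d);P[d<=0]=np.nan;np.savez('/tmp/'+n,im=im,P=P,d=d,T=T,K=K)
    print(np.round(o['eef_pos'],4),np.round(R.from_matrix(q2R(o['eef_rot'])).as_matrix()[:,0],4),'F',np.round(o['wrist_force'],2),'dq',np.abs(o['dq']).max().round(3))
    return im,P,o
E
python3 - <<'E'
from h import *
im,P,o=look('w2')
for a,b in [(.0028,.012),(.028,.06)]:
    k=P[inbox(P,.42,.60,.25,.34,a,b)];print(len(k),rect(k),np.median(k[:,2]))
plan([([.5207,.2952,.009],toolR(-2),4)],1)
E
```

```text
[0.5203 0.2944 0.0598] [-9.994e-01  3.470e-02 -1.000e-04] F [0.08 0.63 0.33] dq 0.003
6632 (array([496.3, 296. ]), np.float32(-1.86), array([ 34.1, 119.3])) 0.005101138525746854
972 (array([520.2, 295.2]), np.float32(-1.96), array([11.7, 29.7])) 0.038636516226021766
[-0.1, 0.2, 12.7] [0.0, 0.0, 0.0]
[-0.1, 0.2, 12.7] [0.0, 0.0, 0.0]
[-0.1, 0.2, 12.7] [0.0, 0.0, 0.0]
[-0.1, 0.2, 12.7] [0.0, 0.0, 0.0]
end [0.5207 0.2952 0.009 ]
```

>>> apply_moves(moves=[{"jaw": 1, "offset": [0, 0.8, 15], "rot": [0, 0, 0]}, {"jaw": 1, "offset": [0, 0, 15], "rot": [0, 0, 0]}, {"jaw": 1, "offset": [0, 0, 12], "rot": [0, 0, 0]}, {"jaw": 1, "offset": [0, 0, 6], "rot": [0, 0, 0]}, {"jaw": 0.5, "offset": [0, 0, 2], "rot": [0, 0, 0]}])

```text
time_s: 3.78
eef_pos: [0.52, 0.2951, 0.009]
eef_rot: [-0.0, 0.017, 1.0, -0.0]
wrist_force: [1.5, 0.1, 0.1]
opening: 0.818
grasp_force: 0.0
```

>>> apply_moves(moves=[{"jaw": 0.3, "offset": [0, 0, 0], "rot": [0, 0, 0]}, {"jaw": 0, "offset": [0, 0, 0], "rot": [0, 0, 0]}, {"jaw": 0, "offset": [0, 0, 0], "rot": [0, 0, 0]}, {"jaw": 0, "offset": [0, 0, 0], "rot": [0, 0, 0]}, {"jaw": 0, "offset": [0, 0, 0], "rot": [0, 0, 0]}])

```text
time_s: 4.4
eef_pos: [0.5207, 0.2952, 0.0102]
eef_rot: [0.0, 0.017, 1.0, 0.0]
wrist_force: [-1.1, -2.4, 5.3]
opening: 0.111
grasp_force: 59.7
```

```bash
python3 - <<'E'
from h import *
s=plan([([.5207,.2952,.05],toolR(-2),2)],0)
s=plan([([.63,-.017,.112],toolR(5.5),9)],0,s)
E
```

```text
[-0.0, -0.0, -20.0] [0.0, 0.0, 0.0]
[-0.0, -0.0, -20.0] [0.0, 0.0, 0.0]
end [0.5206 0.2952 0.0502]
[-13.0, -34.0, -7.0] [-0.0, 0.0, -1.0]
[-13.0, -35.0, -7.0] [-0.0, 0.0, -1.0]
[-12.0, -34.0, -7.0] [-0.0, 0.0, -0.0]
[-12.0, -35.0, -6.0] [-0.0, 0.0, -1.0]
[-12.0, -35.0, -7.0] [-0.0, 0.0, -1.0]
[-11.0, -35.0, -7.0] [-0.0, 0.0, -1.0]
[-10.0, -35.0, -7.0] [-0.0, 0.0, -1.0]
[-10.0, -36.0, -7.0] [-0.0, 0.0, -1.0]
[-9.0, -35.0, -7.0] [-0.0, 0.0, -0.0]
end [ 0.63   -0.0165  0.1123]
```

>>> apply_moves(moves=[{"jaw": 0, "offset": [0, 0, -20], "rot": [0, 0, 0]}, {"jaw": 0, "offset": [0, 0, -20], "rot": [0, 0, 0]}, {"jaw": 0, "offset": [-13, -34, -7], "rot": [0, 0, -1]}, {"jaw": 0, "offset": [-13, -35, -7], "rot": [0, 0, -1]}, {"jaw": 0, "offset": [-12, -34, -7], "rot": [0, 0, 0]}])

```text
time_s: 5.03
eef_pos: [0.5574, 0.1908, 0.0726]
eef_rot: [0.001, -0.0, 1.0, 0.0]
wrist_force: [0.3, -0.0, -2.3]
opening: 0.112
grasp_force: 58.9
```

>>> apply_moves(moves=[{"jaw": 0, "offset": [-12, -35, -6], "rot": [0, 0, -1]}, {"jaw": 0, "offset": [-12, -35, -7], "rot": [0, 0, -1]}, {"jaw": 0, "offset": [-11, -35, -7], "rot": [0, 0, -1]}, {"jaw": 0, "offset": [-10, -35, -7], "rot": [0, 0, -1]}, {"jaw": 0, "offset": [-10, -36, -7], "rot": [0, 0, -1]}])

```text
time_s: 5.65
eef_pos: [0.6184, 0.0165, 0.1066]
eef_rot: [0.001, -0.044, 0.999, -0.0]
wrist_force: [-0.2, 0.3, -2.0]
opening: 0.113
grasp_force: 58.9
```

>>> apply_moves(moves=[{"jaw": 0, "offset": [-9, -35, -7], "rot": [0, 0, -0.5]}, {"jaw": 0, "offset": [0, 0, 0], "rot": [0, 0, 0]}, {"jaw": 0, "offset": [0, 0, 0], "rot": [0, 0, 0]}, {"jaw": 0, "offset": [0, 0, 0], "rot": [0, 0, 0]}, {"jaw": 0, "offset": [0, 0, 0], "rot": [0, 0, 0]}])

```text
time_s: 6.28
eef_pos: [0.6293, -0.0154, 0.1116]
eef_rot: [-0.0, -0.049, 0.999, 0.0]
wrist_force: [-0.4, 0.3, -1.0]
opening: 0.115
grasp_force: 59.0
```

```bash
python3 - <<'E'
from h import *
im,P,o=look('w3')
T=P
k=P[inbox(P,.42,.65,-.08,.04,.036,.044)];print('block',len(k),rect(k),np.median(k[:,2]))
# near half only
k=k[k[:,0]<.53];print('near',len(k),rect(k))
k=P[inbox(P,.42,.535,-.08,.04,.055,.07)];print('head',len(k),rect(k),np.median(k[:,2]))
k=P[inbox(P,.535,.8,-.08,.04,.085,.115)];print('keeper',len(k),rect(k),np.median(k[:,2]))
save('w3',cv2.resize(im,(800,600)))
E
```

```text
[ 0.6293 -0.0154  0.1116] [-9.952e-01 -9.740e-02  4.000e-04] F [-0.43  0.25 -0.96] dq 0.003
block 11517 (array([546.3, -22.5]), np.float32(6.0), array([ 64.2, 144.4])) 0.04003418465542272
near 8160 (array([503.8, -27. ]), np.float32(-84.43), array([58.5, 64.3]))
head 1288 (array([507.4, -26.7]), np.float32(5.71), array([ 9.5, 40. ])) 0.0628035171590368
keeper 8602 (array([605.4, -17.6]), np.float32(5.58), array([ 34.2, 119.2])) 0.10663370304493945
```

View pics/w3.png

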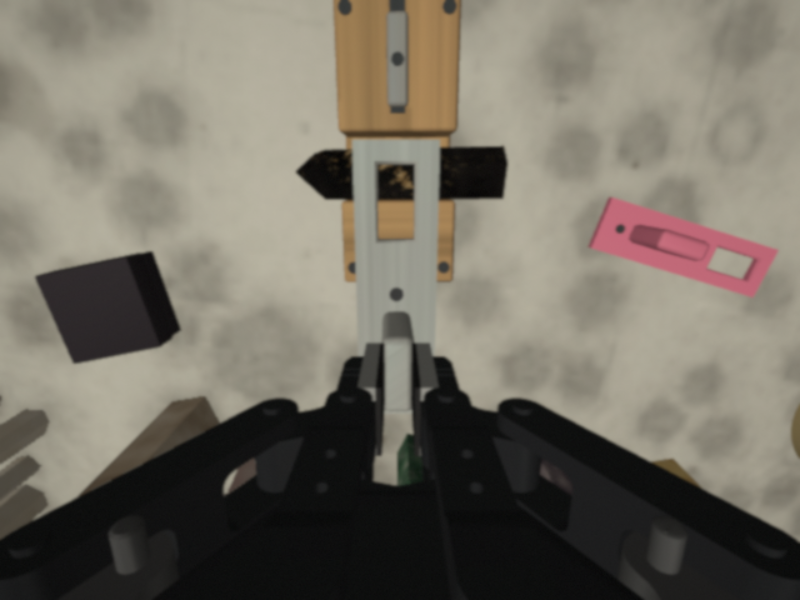

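Stud head centre is at about (398,60) in the scaled picture, unobstructed, and the held keeper's eye is at (396,200), already lined up. Next I plan a maximum-clearance path in the stud's x-z plane.

```bash
cat > plan2d.py <<'E'
import numpy as np, heapq
def rp(x0,x1,z0,z1,s=.5):
    a=np.arange(x0,x1+.01,s);b=np.arange(z0,z1+.01,s)
    return np.vstack([np.c_[a,a*0+z0],np.c_[a,a*0+z1],np.c_[b*0+x0,b],np.c_[b*0+x1,b]])
K=np.vstack([rp(-24,-15,0,5),rp(15,95,0,5,1)])
KB=[(-24,-15,0,5),(15,95,0,5)]
O=[(-20,20,18,23),(-4,4,0,18),(-13.5,13.5,0,4.5),(-40,200,-20,0)]
OP=np.vstack([rp(*o) for o in O[:3]])
def sd(p,b):
    c=np.array([(b[0]+b[1])/2,(b[2]+b[3])/2]);h=np.array([(b[1]-b[0])/2,(b[3]-b[2])/2])
    q=np.abs(p-c)-h;return np.linalg.norm(np.maximum(q,0),axis=-1)+np.minimum(q.max(-1),0)
def clr(x,z,t):
    c,s=np.cos(np.radians(t)),np.sin(np.radians(t));M=np.array([[c,-s],[s,c]])
    k=K@M.T+[x,z];o=(OP-[x,z])@M
    return min(min(sd(k,b).min() for b in O),min(sd(o,b).min() for b in KB))
if __name__=='__main__':
    X=np.arange(-26,15,1.);Z=np.arange(5,56,1.);A=np.arange(0,45,2.5)
    C=np.array([[[clr(x,z,t) for t in A] for z in Z] for x in X])
    start=(6,50,12);goal=(34,4,0)  # x=-20,z=55,30deg ; x=8,z=9,0
    best={start:0};pq=[(0,start,None)];par={}
    while pq:
        d,n,p=heapq.heappop(pq)
        if n in par: continue
        par[n]=p
        if n==goal:break
        for dx in(-1,0,1):
         for dz in(-1,0,1):
          for da in(-1,0,1):
            m=(n[0]+dx,n[1]+dz,n[2]+da)
            if m in par or not all(0<=m[i]<C.shape[i] for i in range(3)) or C[m]<=.3: continue
            nd=d+np.sqrt(dx*dx+dz*dz+da*da)*(.05+1/min(C[m],4)**3)
            if nd<best.get(m,1e9): best[m]=nd;heapq.heappush(pq,(nd,m,n))
    n=goal;path=[]
    while n: path.append(n);n=par[n]
    for n in path[::-1]: print(X[n[0]],Z[n[1]],A[n[2]],round(C[n],2))
E
time python3 plan2d.py
```

```text
-20.0 55.0 30.0 27.71
-20.0 54.0 30.0 26.85
-20.0 53.0 30.0 25.98
-20.0 52.0 30.0 25.12
-20.0 51.0 30.0 24.27
-20.0 50.0 30.0 23.43
-20.0 49.0 30.0 22.61
-20.0 48.0 30.0 21.79
-20.0 47.0 30.0 21.0
-20.0 46.0 30.0 20.22
-20.0 45.0 30.0 19.47
-20.0 44.0 30.0 18.73
-20.0 43.0 30.0 18.03
-20.0 42.0 30.0 17.35
-20.0 41.0 30.0 16.7
-20.0 40.0 30.0 16.09
-20.0 39.0 30.0 15.52
-20.0 38.0 30.0 15.0
-20.0 37.0 30.0 14.53
-20.0 36.0 30.0 14.11
-20.0 35.0 30.0 13.75
-20.0 34.0 30.0 13.45
-19.0 33.0 30.0 12.25
-18.0 32.0 30.0 11.09
-17.0 31.0 30.0 10.0
-16.0 30.0 30.0 8.99
-15.0 29.0 30.0 7.99
-14.0 28.0 30.0 6.99
-13.0 27.0 30.0 5.99
-13.0 26.0 30.0 5.99
-12.0 25.0 32.5 4.77
-11.0 24.0 35.0 4.19
-10.0 23.0 37.5 4.02
-9.0 22.0 37.5 3.84
-8.0 21.0 37.5 3.65
-7.0 20.0 37.5 3.71
-6.0 19.0 37.5 4.27
-5.0 19.0 37.5 4.16
-4.0 19.0 37.5 4.16
-3.0 19.0 37.5 4.16
-2.0 19.0 37.5 4.16
-1.0 19.0 37.5 3.89
0.0 19.0 35.0 3.51
1.0 19.0 35.0 3.51
2.0 19.0 35.0 2.99
3.0 19.0 32.5 2.84
4.0 19.0 32.5 2.83
5.0 18.0 30.0 2.44
6.0 18.0 30.0 1.94
7.0 18.0 27.5 1.95
8.0 17.0 25.0 1.59
8.0 17.0 22.5 1.62
8.0 17.0 20.0 1.43
8.0 16.0 17.5 1.45
9.0 15.0 15.0 1.49
9.0 14.0 12.5 1.64
8.0 13.0 10.0 1.9
8.0 12.0 7.5 2.22
8.0 11.0 5.0 2.61
8.0 10.0 2.5 2.99
8.0 9.0 0.0 3.0
real	0m6.198s
user	0m6.486s
sys	0m0.016s
```

```bash
cat >> h.py <<'E'
S=np.array([.5074,-.0267,.040]);YAW=5.7
def kp(x,z,t,y=0):
    Kr=R.from_euler('z',YAW,degrees=True)*R.from_euler('y',-t,degrees=True)
    k=S+R.from_euler('z',YAW,degrees=True).apply([x/1e3,y/1e3,z/1e3])
    return k+Kr.apply([.0597,0,.010]),toolR(YAW,t)
def kstate():
    o=ctrl.get_obs();Rt=R.from_matrix(q2R(o['eef_rot']));Kr=Rt*R.from_matrix(np.diag([-1.,1,-1]))
    k=np.array(o['eef_pos'])-Kr.apply([.0597,0,.010]);e=R.from_euler('z',-YAW,degrees=True).apply(k-S)*1e3
    ax=Kr.apply([1,0,0]);print('keeper xyz',np.round(e,2),'tilt',np.degrees(np.arcsin(ax[2])).round(2),'yaw',np.degrees(np.arctan2(ax[1],ax[0])).round(2),'roll',np.degrees(np.arcsin(Kr.apply([0,1,0])[2])).round(2),'F',np.round(o['wrist_force'],1),'t',o['time_s'],o['opening'])
E
cat > p.py <<'E'
from h import *
import sys
from plan2d import clr
W=eval(sys.argv[1]); kstate(); s=None; pw=None
for x,z,t,n in W:
    if pw: print('min clr',min(clr(*(np.array(pw)*(1-f)+np.array((x,z,t))*f)) for f in np.linspace(0,1,6)).round(2))
    p,r=kp(x,z,t); s=plan([(p,r,n)],1,s); pw=(x,z,t)
E
python3 p.py '[(-20,50,30,8),(-13,27,30,7),(-9,22,36,3),(-1,19,36,4),(4,19,32,3),(6.5,18,28.5,2),(8,17,22,3),(8.5,15.3,16,3),(8,13,10,3),(8,9,0,4),(0,8,0,4),(0,0,0,1)]' | grep -v end
```

```text
keeper xyz [62.78 -0.94 61.61] tilt -0.02 yaw 5.58 roll 0.01 F [-0.6  0.6 -2. ] t 6.325 0.109867834229536
[12.0, 0.1, -2.1] [-0.0, -3.8, -0.0]
[11.8, 0.1, -2.9] [-0.0, -3.7, -0.0]
[11.6, 0.1, -3.7] [-0.0, -3.8, -0.0]
[11.3, 0.1, -4.4] [-0.0, -3.7, -0.1]
[11.0, 0.2, -5.1] [-0.0, -3.8, 0.0]
[10.7, 0.1, -5.9] [-0.0, -3.7, 0.0]
[10.2, 0.1, -6.5] [-0.0, -3.8, -0.0]
[9.8, 0.1, -7.2] [-0.0, -3.7, -0.0]
min clr 5.99
[0.8, 0.0, 3.3] [-0.0, -0.0, -0.0]
[0.8, 0.0, 3.4] [-0.0, -0.0, -0.0]
[0.7, 0.0, 3.3] [-0.0, -0.0, -0.0]
[0.8, 0.0, 3.4] [-0.0, -0.0, -0.0]
[0.8, 0.0, 3.3] [-0.0, -0.0, -0.0]
[0.8, 0.0, 3.4] [-0.0, -0.0, -0.0]
[0.8, 0.1, 3.3] [-0.0, -0.0, -0.0]
min clr 3.75
[0.1, -0.0, 0.1] [-0.0, -2.0, -0.0]
[0.1, -0.0, 0.0] [-0.0, -2.0, -0.0]
[0.2, -0.0, 0.0] [-0.0, -2.0, -0.0]
min clr 2.16
[-1.2, -0.0, 1.8] [-0.0, -0.0, -0.0]
[-1.2, -0.0, 1.8] [-0.0, -0.0, -0.0]
[-1.2, -0.0, 1.8] [-0.0, -0.0, -0.0]
[-1.1, -0.0, 1.8] [-0.0, -0.0, -0.0]
min clr 2.71
[-1.5, -0.0, 2.4] [-0.0, 1.3, -0.0]
[-1.6, -0.0, 2.3] [-0.0, 1.4, -0.0]
[-1.7, -0.0, 2.3] [-0.0, 1.3, -0.0]
min clr 2.16
[-1.0, -0.0, 2.9] [-0.0, 1.7, -0.0]
[-1.2, -0.0, 2.9] [-0.0, 1.8, -0.0]
min clr 1.22
[-0.5, -0.0, 2.8] [-0.0, 2.2, -0.0]
[-0.7, -0.0, 2.8] [-0.0, 2.1, -0.0]
[-0.7, -0.0, 2.7] [-0.0, 2.2, -0.0]
min clr 1.62
[-0.2, -0.0, 2.7] [-0.0, 2.0, -0.0]
[-0.3, -0.0, 2.7] [-0.0, 2.0, -0.0]
[-0.3, -0.0, 2.7] [-0.0, 2.0, -0.0]
min clr 1.7
[0.1, -0.0, 2.8] [-0.0, 2.0, -0.0]
[0.1, -0.0, 2.8] [-0.0, 2.0, -0.0]
[-0.1, -0.0, 2.7] [-0.0, 2.0, -0.0]
min clr 1.9
[-0.0, -0.0, 3.6] [-0.0, 2.5, -0.0]
[-0.2, -0.0, 3.6] [-0.0, 2.5, -0.0]
[-0.4, -0.0, 3.6] [-0.0, 2.5, -0.0]
[-0.5, -0.0, 3.6] [-0.0, 2.5, -0.0]
min clr 3.0
[2.0, -0.0, 0.3] [-0.0, -0.0, -0.0]
[2.0, -0.0, 0.2] [-0.0, -0.0, -0.0]
[2.0, -0.0, 0.3] [-0.0, -0.0, -0.0]
[2.0, -0.0, 0.2] [-0.0, -0.0, -0.0]
min clr 0.0
[-0.0, -0.0, 8.0] [-0.0, -0.0, -0.0]
```

>>> apply_moves(moves=[{"jaw": 0, "offset": [12, 0.1, -2.1], "rot": [0, -3.8, 0]}, {"jaw": 0, "offset": [11.8, 0.1, -2.9], "rot": [0, -3.7, 0]}, {"jaw": 0, "offset": [11.6, 0.1, -3.7], "rot": [0, -3.8, 0]}, {"jaw": 0, "offset": [11.3, 0.1, -4.4], "rot": [0, -3.7, -0.1]}, {"jaw": 0, "offset": [11, 0.2, -5.1], "rot": [0, -3.8, 0]}])

```text
time_s: 6.95
eef_pos: [0.5696, -0.0212, 0.1224]
eef_rot: [0.164, -0.049, 0.985, 0.008]
wrist_force: [0.2, -0.6, -2.0]
opening: 0.114
grasp_force: 59.0
```

>>> apply_moves(moves=[{"jaw": 0, "offset": [10.7, 0.1, -5.9], "rot": [0, -3.7, 0]}, {"jaw": 0, "offset": [10.2, 0.1, -6.5], "rot": [0, -3.8, 0]}, {"jaw": 0, "offset": [9.8, 0.1, -7.2], "rot": [0, -3.7, 0]}, {"jaw": 0, "offset": [0, 0, 0], "rot": [0, 0, 0]}, {"jaw": 0, "offset": [0, 0, 0], "rot": [0, 0, 0]}])

```text
time_s: 7.58
eef_pos: [0.5351, -0.0251, 0.1294]
eef_rot: [0.259, -0.047, 0.965, 0.012]
wrist_force: [-0.2, 0.2, -1.7]
opening: 0.107
grasp_force: 59.0
```

```bash
python3 - <<'E'
from h import *
kstate()
im,P,o=look('w4')
save('w4',cv2.resize(im,(800,600)))
# points in tool-keeper frame
Rt=q2R(o['eef_rot']);Q=(P-o['eef_pos'])@Rt@np.diag([-1.,1,-1])+[.0597,0,.010]
k=Q[inbox(Q,-.04,.1,-.03,.03,.002,.008)];print('keeper in own frame',rect(k),np.median(k[:,2]))
k=P[inbox(P,.47,.54,-.05,.0,.058,.068)];k=k[:];print('head',len(k),rect(k),np.median(k[:,2]))
E
```

```text
keeper xyz [-18.96  -1.18  50.85] tilt 30.02 yaw 5.65 roll -0.07 F [-0.2  0.2 -1.7] t 7.575 0.10711334050252716
[ 0.5351 -0.0251  0.1294] [-0.8616 -0.0852 -0.5003] F [-0.19  0.23 -1.74] dq 0.017
keeper in own frame (array([35.8,  0.3]), np.float32(0.15), array([ 34.2, 119.4])) 0.006106300804068753
head 906 (array([507.1, -26.7]), np.float32(6.58), array([ 9.9, 40.8])) 0.06305846906998507
```

View pics/w4.png

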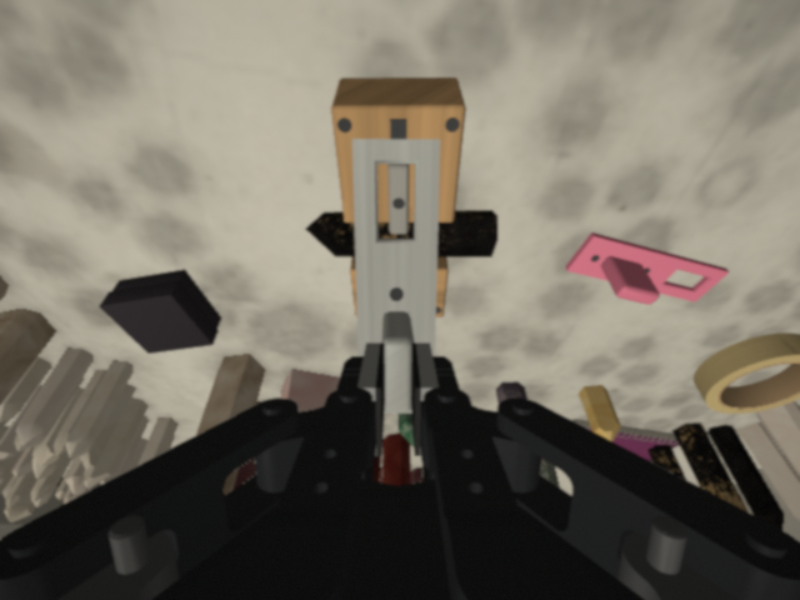

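```bash
python3 p.py '[(-13,27,30,7),(-9,22,36,3)]'
```

```text
keeper xyz [-18.7   -1.22  50.91] tilt 30.03 yaw 5.66 roll -0.07 F [-0.3  0.4 -1.9] t 7.625 0.11287175543175101
[1.0, 0.2, 3.4] [-0.0, 0.0, -0.0]
[1.0, 0.2, 3.3] [-0.0, 0.0, -0.0]
[1.0, 0.1, 3.4] [-0.0, 0.0, -0.0]
[1.0, 0.2, 3.4] [-0.1, 0.0, -0.0]
[1.0, 0.2, 3.3] [0.0, 0.0, -0.0]
[1.0, 0.2, 3.4] [0.0, 0.0, -0.0]
[1.0, 0.2, 3.4] [0.0, 0.0, -0.0]
end [ 0.541  -0.0233  0.1055]
min clr 3.75
[0.1, -0.0, 0.0] [0.0, -2.0, -0.0]
[0.2, -0.0, 0.1] [-0.0, -2.0, -0.0]
[0.1, -0.0, 0.0] [-0.0, -2.0, -0.0]
end [ 0.5407 -0.0233  0.1052]
```

>>> apply_moves(moves=[{"jaw": 0, "offset": [1, 0.4, 3.4], "rot": [0, 0, 0]}, {"jaw": 0, "offset": [1, 0.3, 3.3], "rot": [0, 0, 0]}, {"jaw": 0, "offset": [1, 0.2, 3.4], "rot": [0, 0, 0]}, {"jaw": 0, "offset": [1, 0.1, 3.4], "rot": [0, 0, 0]}, {"jaw": 0, "offset": [1, 0, 3.3], "rot": [0, 0, 0]}])

```text
time_s: 8.25
eef_pos: [0.5382, -0.0234, 0.1112]
eef_rot: [0.258, -0.047, 0.965, 0.013]
wrist_force: [-0.7, 0.1, -1.7]
opening: 0.11
grasp_force: 59.0
```

>>> apply_moves(moves=[{"jaw": 0, "offset": [1, 0, 3.4], "rot": [0, 0, 0]}, {"jaw": 0, "offset": [1, 0, 3.4], "rot": [0, 0, 0]}, {"jaw": 0, "offset": [0, 0, 0], "rot": [0, 0, 0]}, {"jaw": 0, "offset": [0, 0, 0], "rot": [0, 0, 0]}, {"jaw": 0, "offset": [0, 0, 0], "rot": [0, 0, 0]}])

```text
time_s: 8.88
eef_pos: [0.54, -0.0234, 0.1048]
eef_rot: [0.259, -0.047, 0.965, 0.012]
wrist_force: [-0.1, -0.3, -2.5]
opening: 0.112
grasp_force: 59.0
```

```bash
python3 p.py '[(-9,22,36,3),(-1,19,36,4),(4,19,32,3)]'; python3 - <<'E'
from h import *
im,P,o=look('w5')
Rt=q2R(o['eef_rot']);Q=(P-o['eef_pos'])@Rt@np.diag([-1.,1,-1])+[.0597,0,.010]
k=Q[inbox(Q,-.04,.1,-.03,.03,.003,.007)];k=k[np.abs(k[:,1])>.01];print('keeper own',rect(k),np.median(k[:,2]))
a=np.c_[k[:,0],k[:,0]*0+1];print('top line slope,int',np.linalg.lstsq(a,k[:,2],rcond=None)[0])
E
```

```text
keeper xyz [-13.92   0.1   26.32] tilt 30.02 yaw 5.63 roll -0.03 F [-0.1 -0.3 -2.5] t 8.875 0.1117169363354335
[-0.2, -0.0, 0.0] [-0.0, -2.0, -0.0]
[-0.3, -0.0, 0.0] [-0.1, -2.0, -0.0]
[-0.2, -0.1, 0.1] [0.0, -2.0, -0.1]
end [ 0.5407 -0.0234  0.1051]
min clr 2.16
[-1.2, 0.0, 1.8] [0.0, 0.0, 0.0]
[-1.2, 0.0, 1.7] [0.0, 0.0, 0.0]
[-1.2, 0.0, 1.8] [0.0, 0.0, 0.0]
[-1.1, 0.0, 1.8] [0.0, 0.0, 0.0]
end [ 0.5486 -0.0226  0.1022]
min clr 2.71
[-1.5, 0.0, 2.4] [0.0, 1.3, 0.0]
[-1.6, 0.0, 2.3] [0.0, 1.4, 0.0]
[-1.7, 0.0, 2.3] [0.0, 1.3, 0.0]
end [ 0.5565 -0.0218  0.0991]
[ 0.54   -0.0234  0.1048] [-0.8617 -0.0849 -0.5002] F [-0.11 -0.34 -2.52] dq 0.002
keeper own (array([21.3,  0.2]), np.float32(0.06), array([34.2, 90.5])) 0.0060327721357513915
top line slope,int [2.36968926e-05 5.97634954e-03]
```

```bash
python3 - <<'E'
from h import *
mt=np.array(ctrl.camera_params('wrist')['mount'])
for n in ['w3','w4','w5']:
    f=np.load(f'/tmp/{n}.npz');T=f['T']@np.linalg.inv(mt);P=f['P'];Q=(P-T[:3,3])@T[:3,:3]@np.diag([-1.,1,-1])+[.0597,0,.010]
    k=Q[inbox(Q,-.04,.1,-.03,.03,.003,.008)&(np.abs(Q[...,1])>.01)];print(n,rect(k),np.median(k[:,2]))
    H=(P-S)@R.from_euler('z',YAW,degrees=True).as_matrix()*1e3
    h=H[inbox(H,-30,30,-9,9,15,30)];print(rect(h),np.median(h[:,2]), h[:,:2].min(0),h[:,:2].max(0))
E
```

```text
w3 (array([21.4,  0.2]), np.float32(-0.0), array([34.2, 89.9])) 0.005938271242944511
(array([  9.7, -25. ]), np.float32(0.01), array([ 9549.1, 39992.2])) 22.8035171590368 [-19.98699877  -4.79658739] [20.00524635  4.75326792]
w4 (array([21.3,  0.3]), np.float32(0.15), array([34.2, 90.6])) 0.006121859775962591
(array([-325.5,   74. ]), np.float32(0.88), array([ 9944.4, 40823.9])) 23.058469069985065 [-20.75739589  -4.89858786] [20.10938439  5.11390329]
w5 (array([21.3,  0.2]), np.float32(0.06), array([34.2, 90.5])) 0.00611762278999245
(array([-10790.5,     70.3]), np.float32(0.65), array([17718.8, 38506.6])) 23.194202486553497 [-29.98408921  -8.98582026] [8.5148899 8.8489237]
```

```bash
sed -i 's/\[.0597,0,.010\]/[.0595,-.0002,.0091]/g' h.py; python3 p.py '[(-9,22,36,4),(-1,19,36,5),(4,19,32,3)]'
```

```text
keeper xyz [-14.18   0.31  27.21] tilt 30.02 yaw 5.63 roll -0.03 F [-0.4 -0.1 -1.2] t 8.925 0.11137741598562609
[-0.2, -0.1, 0.2] [-0.0, -1.5, -0.0]
[-0.1, -0.0, 0.3] [-0.0, -1.5, -0.0]
[-0.1, -0.1, 0.2] [-0.1, -1.5, -0.0]
[-0.2, -0.1, 0.3] [0.0, -1.5, -0.1]
end [ 0.5411 -0.0236  0.1043]
min clr 2.16
[-0.9, 0.0, 1.4] [0.0, 0.0, 0.0]
[-1.0, 0.0, 1.4] [0.0, 0.0, 0.0]
[-0.9, 0.0, 1.5] [0.0, 0.0, 0.0]
[-0.9, 0.0, 1.4] [0.0, 0.0, 0.0]
[-1.0, 0.0, 1.4] [0.0, 0.0, 0.0]
end [ 0.549  -0.0228  0.1014]
min clr 2.71
[-1.5, 0.0, 2.4] [0.0, 1.3, 0.0]
[-1.6, 0.0, 2.3] [0.0, 1.4, 0.0]
[-1.6, 0.0, 2.3] [0.0, 1.3, 0.0]
end [ 0.5568 -0.022   0.0983]
```

>>> apply_moves(moves=[{"jaw": 0, "offset": [-0.2, -0.1, 0.2], "rot": [0, -1.5, 0]}, {"jaw": 0, "offset": [-0.1, 0, 0.3], "rot": [0, -1.5, 0]}, {"jaw": 0, "offset": [-0.1, -0.1, 0.2], "rot": [0, -1.5, 0]}, {"jaw": 0, "offset": [-0.2, -0.1, 0.3], "rot": [0, -1.5, 0]}, {"jaw": 0, "offset": [0, 0, 0], "rot": [0, 0, 0]}])

```text
time_s: 9.55
eef_pos: [0.5405, -0.0235, 0.1038]
eef_rot: [0.308, -0.046, 0.95, 0.015]
wrist_force: [-0.6, 0.7, -1.3]
opening: 0.111
grasp_force: 59.0
```

>>> apply_moves(moves=[{"jaw": 0, "offset": [-0.9, 0, 1.4], "rot": [0, 0, 0]}, {"jaw": 0, "offset": [-1, 0, 1.4], "rot": [0, 0, 0]}, {"jaw": 0, "offset": [-0.9, 0, 1.5], "rot": [0, 0, 0]}, {"jaw": 0, "offset": [-0.9, 0, 1.4], "rot": [0, 0, 0]}, {"jaw": 0, "offset": [-1, 0, 1.4], "rot": [0, 0, 0]}])

```text
time_s: 10.18
eef_pos: [0.549, -0.0227, 0.1011]
eef_rot: [0.309, -0.047, 0.95, 0.015]
wrist_force: [0.3, 0.1, -2.0]
opening: 0.113
grasp_force: 59.0
```

```bash
python3 p.py '[(4,19,32,3),(6.5,18,28.5,2),(8,17,22,3)]'; python3 - <<'E'
from h import *
im,P,o=look('w6');kstate()
save('w6',cv2.resize(im[60:260,200:440],(800,600)))
E
```

```text
keeper xyz [-0.96  0.07 18.75] tilt 35.99 yaw 5.63 roll -0.02 F [ 0.3  0.1 -2. ] t 10.175 0.11273993889650652
[-1.5, -0.0, 2.3] [-0.0, 1.3, -0.0]
[-1.6, -0.0, 2.3] [-0.0, 1.4, -0.0]
[-1.7, -0.0, 2.2] [-0.1, 1.3, -0.1]
end [ 0.5568 -0.022   0.0982]
min clr 2.16
[-1.0, -0.0, 2.9] [0.0, 1.7, 0.0]
[-1.1, -0.0, 2.9] [0.0, 1.8, 0.0]
end [ 0.5616 -0.0215  0.0943]
min clr 1.22
[-0.5, -0.0, 2.8] [0.0, 2.2, 0.0]
[-0.6, -0.0, 2.7] [0.0, 2.1, 0.0]
[-0.7, -0.0, 2.8] [0.0, 2.2, 0.0]
end [ 0.5669 -0.0209  0.0877]
[ 0.549  -0.0227  0.1011] [-0.8052 -0.0794 -0.5877] F [ 0.26  0.11 -2.02] dq 0.045
keeper xyz [-0.87  0.03 18.74] tilt 36.0 yaw 5.62 roll -0.02 F [ 0.7 -0.1 -1.1] t 10.225 0.11043628714951526
```

View pics/w6.png

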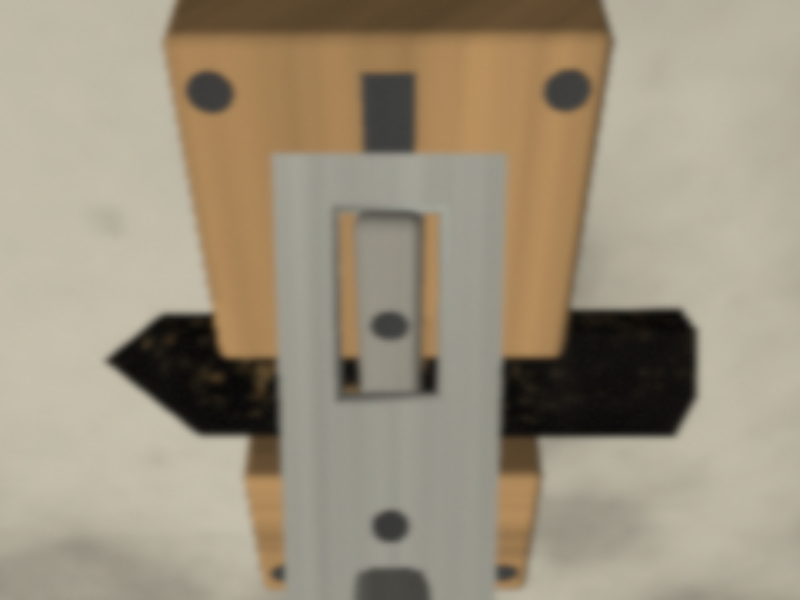

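>>> apply_moves(moves=[{"jaw": 0, "offset": [-1.5, 0, 2.3], "rot": [0, 1.3, 0]}, {"jaw": 0, "offset": [-1.6, 0, 2.3], "rot": [0, 1.4, 0]}, {"jaw": 0, "offset": [-1.7, 0, 2.2], "rot": [0, 1.3, 0]}, {"jaw": 0, "offset": [-1, 0, 2.9], "rot": [0, 1.7, 0]}, {"jaw": 0, "offset": [-1.1, 0, 2.9], "rot": [0, 1.8, 0]}])

```text
time_s: 10.85
eef_pos: [0.5615, -0.0215, 0.0943]
eef_rot: [0.245, -0.047, 0.968, 0.012]
wrist_force: [-0.2, -0.1, -1.7]
opening: 0.112
grasp_force: 59.0
```

>>> apply_moves(moves=[{"jaw": 0, "offset": [0, 0, 0], "rot": [0, 0, 0]}, {"jaw": 0, "offset": [0, 0, 0], "rot": [0, 0, 0]}, {"jaw": 0, "offset": [0, 0, 0], "rot": [0, 0, 0]}, {"jaw": 0, "offset": [0, 0, 0], "rot": [0, 0, 0]}, {"jaw": 0, "offset": [0, 0, 0], "rot": [0, 0, 0]}])

```text
time_s: 11.48
eef_pos: [0.5614, -0.0216, 0.0944]
eef_rot: [0.246, -0.047, 0.968, 0.012]
wrist_force: [0.2, -0.6, -1.5]
opening: 0.111
grasp_force: 59.0
```

```bash
python3 p.py '[(8,17.3,22.5,4),(8.5,15.3,16,4),(8,13,10,4),(8,9,0,5)]'
```

```text
keeper xyz [6.280e+00 1.000e-02 1.802e+01] tilt 28.51 yaw 5.61 roll -0.02 F [ 0.2 -0.6 -1.5] t 11.475 0.11126106003570078
[-0.4, 0.0, 1.9] [-0.0, 1.5, -0.0]
[-0.5, 0.0, 1.9] [-0.0, 1.5, -0.0]
[-0.6, 0.0, 2.0] [-0.0, 1.5, -0.1]
[-0.6, 0.1, 1.8] [-0.1, 1.5, 0.0]
end [ 0.5666 -0.021   0.0885]
min clr 1.69
[-0.1, -0.0, 2.2] [0.0, 1.6, 0.0]
[-0.1, -0.0, 2.2] [0.0, 1.7, 0.0]
[-0.2, -0.0, 2.2] [0.0, 1.6, 0.0]
[-0.3, -0.0, 2.2] [0.0, 1.6, 0.0]
end [ 0.5703 -0.0206  0.0805]
min clr 1.7
[0.1, -0.0, 2.1] [0.0, 1.5, 0.0]
[0.1, -0.0, 2.1] [0.0, 1.5, 0.0]
[-0.0, -0.0, 2.1] [0.0, 1.5, 0.0]
[-0.1, -0.0, 2.1] [0.0, 1.5, 0.0]
end [ 0.5721 -0.0204  0.0723]
min clr 1.9
[0.0, -0.0, 2.9] [0.0, 2.0, 0.0]
[-0.1, -0.0, 2.9] [0.0, 2.0, 0.0]
[-0.2, -0.0, 2.8] [0.0, 2.0, 0.0]
[-0.3, -0.0, 2.9] [0.0, 2.0, 0.0]
[-0.3, -0.1, 2.9] [0.0, 2.0, 0.0]
end [ 0.5745 -0.0202  0.0581]
```

>>> apply_moves(moves=[{"jaw": 0, "offset": [-0.4, 0, 1.9], "rot": [0, 1.5, 0]}, {"jaw": 0, "offset": [-0.5, 0, 1.9], "rot": [0, 1.5, 0]}, {"jaw": 0, "offset": [-0.6, 0, 2], "rot": [0, 1.5, 0]}, {"jaw": 0, "offset": [-0.6, 0.1, 1.8], "rot": [0, 1.5, 0]}, {"jaw": 0, "offset": [0, 0, 0], "rot": [0, 0, 0]}])

```text
time_s: 12.1
eef_pos: [0.5672, -0.0209, 0.0887]
eef_rot: [0.195, -0.048, 0.98, 0.009]
wrist_force: [-0.1, 1.5, -0.8]
opening: 0.113
grasp_force: 59.0
```

>>> apply_moves(moves=[{"jaw": 0, "offset": [-0.1, 0, 2.2], "rot": [0, 1.6, 0]}, {"jaw": 0, "offset": [-0.1, 0, 2.2], "rot": [0, 1.7, 0]}, {"jaw": 0, "offset": [-0.2, 0, 2.2], "rot": [0, 1.6, 0]}, {"jaw": 0, "offset": [-0.3, 0, 2.2], "rot": [0, 1.6, 0]}, {"jaw": 0, "offset": [0, 0, 0], "rot": [0, 0, 0]}])

```text
time_s: 12.72
eef_pos: [0.5709, -0.0205, 0.0804]
eef_rot: [0.139, -0.049, 0.989, 0.007]
wrist_force: [1.0, -0.5, -1.9]
opening: 0.112
grasp_force: 59.0
```

```bash
python3 p.py '[(8,13,10,4),(8,9,0,5),(0,8,0,4)]'|grep key;  python3 - <<'E'
from h import *
im,P,o=look('w7');kstate()
save('w7',cv2.resize(im[60:260,200:440],(800,600)))
E
```

```text
[ 0.5709 -0.0205  0.0804] [-0.9567 -0.0946 -0.2753] F [ 0.98 -0.52 -1.89] dq 0.024
keeper xyz [ 8.74  0.23 15.19] tilt 15.99 yaw 5.64 roll -0.02 F [-1.1 -0.3 -1.7] t 12.775 0.10643211296798609
```

View pics/w7.png

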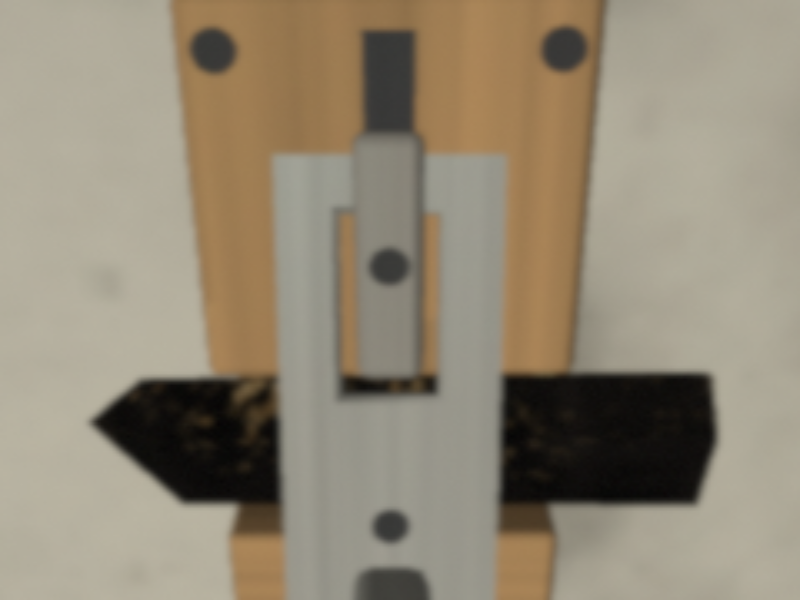

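The head now overlaps the bar: its near end is at row 132 and its far end at row 378, inside the eye, with a gap before the eye's edge at 395. It is centred sideways, so I continue levelling.

>>> apply_moves(moves=[{"jaw": 0, "offset": [0.2, -0.1, 2.1], "rot": [0, 1.5, 0]}, {"jaw": 0, "offset": [0.1, 0, 2.1], "rot": [0, 1.5, 0]}, {"jaw": 0, "offset": [0.1, 0, 2.1], "rot": [0, 1.5, 0]}, {"jaw": 0, "offset": [-0.1, 0, 2.1], "rot": [0, 1.5, 0]}, {"jaw": 0, "offset": [0, 0, 2.9], "rot": [0, 2, 0]}])

```text
time_s: 13.4
eef_pos: [0.5726, -0.0205, 0.0692]
eef_rot: [0.069, -0.049, 0.996, 0.003]
wrist_force: [-0.1, -0.5, -1.4]
opening: 0.11
grasp_force: 59.0
```

>>> apply_moves(moves=[{"jaw": 0, "offset": [-0.1, 0, 2.9], "rot": [0, 2, 0]}, {"jaw": 0, "offset": [-0.2, 0, 2.8], "rot": [0, 2, 0]}, {"jaw": 0, "offset": [-0.3, 0, 2.9], "rot": [0, 2, 0]}, {"jaw": 0, "offset": [-0.3, 0, 2.9], "rot": [0, 2, 0]}, {"jaw": 0, "offset": [0, 0, 0], "rot": [0, 0, 0]}])

```text
time_s: 14.02
eef_pos: [0.5748, -0.0202, 0.0576]
eef_rot: [-0.0, -0.049, 0.999, -0.0]
wrist_force: [-0.0, 0.3, -2.2]
opening: 0.112
grasp_force: 59.0
```

```bash
python3 p.py '[(0,8,0,5),(0,1.5,0,4)]'; python3 - <<'E'
from h import *
im,P,o=look('w8')
H=(P-S)@R.from_euler('z',YAW,degrees=True).as_matrix()*1e3
h=H[inbox(H,-30,30,-9,9,19,27)];print('head',np.median(h[:,2]),np.percentile(h,1,0),np.percentile(h,99,0))
h=H[inbox(H,-30,120,-25,25,11,17)];h=h[np.abs(h[:,1])<30];print('plate',np.median(h[:,2]),h.min(0),h.max(0),rect(h/1000))
E
```

```text
keeper xyz [8.22 0.03 8.56] tilt -0.05 yaw 5.63 roll -0.02 F [-0.   0.3 -2.2] t 14.025 0.11194268053283432
[1.6, 0.0, 0.1] [-0.0, -0.0, -0.0]
[1.7, 0.0, 0.1] [-0.0, -0.0, -0.0]
[1.6, 0.0, 0.1] [-0.0, -0.0, -0.0]
[1.7, 0.0, 0.1] [-0.0, -0.0, -0.1]
[1.6, 0.0, 0.1] [-0.0, -0.1, 0.0]
end [ 0.5667 -0.021   0.0571]
min clr 1.5
[0.0, 0.0, 1.6] [-0.0, 0.0, 0.0]
[0.0, 0.0, 1.7] [-0.0, 0.0, 0.0]
[0.0, 0.0, 1.6] [-0.0, 0.0, 0.0]
[0.0, 0.0, 1.6] [-0.0, 0.0, 0.0]
end [ 0.5667 -0.021   0.0506]
[ 0.5748 -0.0202  0.0576] [-9.952e-01 -9.800e-02  9.000e-04] F [-0.03  0.31 -2.25] dq 0.025
head 22.873787243677427 [-19.5644078   -4.90995008  20.79175464] [18.83343044  4.82373015 24.59526579]
plate 12.681317333637288 [-15.7801589  -17.04515619  11.00043021] [102.91184496  17.10043451  16.84589704] (array([43.6,  0. ]), np.float32(0.01), array([ 34.1, 118.7]))
```

>>> apply_moves(moves=[{"jaw": 0, "offset": [1.6, 0, 0], "rot": [0, 0, 0]}, {"jaw": 0, "offset": [1.7, 0, 0], "rot": [0, 0, 0]}, {"jaw": 0, "offset": [1.6, 0, 0], "rot": [0, 0, 0]}, {"jaw": 0, "offset": [1.7, 0, 0], "rot": [0, 0, 0]}, {"jaw": 0, "offset": [1.6, 0, 0], "rot": [0, 0, 0]}])

```text
time_s: 14.7
eef_pos: [0.5662, -0.0211, 0.0581]
eef_rot: [0.0, -0.049, 0.999, -0.0]
wrist_force: [0.8, 1.1, -1.5]
opening: 0.113
grasp_force: 59.0
```

>>> apply_moves(moves=[{"jaw": 0, "offset": [0, 0, 0], "rot": [0, 0, 0]}, {"jaw": 0, "offset": [0, 0, 0], "rot": [0, 0, 0]}, {"jaw": 0, "offset": [0, 0, 1], "rot": [0, 0, 0]}, {"jaw": 0, "offset": [0, 0, 1], "rot": [0, 0, 0]}, {"jaw": 0, "offset": [0, 0, 0], "rot": [0, 0, 0]}])

```text
time_s: 15.32
eef_pos: [0.5662, -0.021, 0.0558]
eef_rot: [-0.0, -0.049, 0.999, -0.0]
wrist_force: [-0.3, 0.0, -1.6]
opening: 0.111
grasp_force: 59.0
```

```bash
python3 - <<'E'
from h import *
kstate();im,P,o=look('w9')
H=(P-S)@R.from_euler('z',YAW,degrees=True).as_matrix()*1e3
h=H[inbox(H,-30,120,-25,25,7,14)];print('plate',np.median(h[:,2]),h.min(0),h.max(0),rect(h/1000))
E
```

```text
keeper xyz [-0.44  0.07  6.75] tilt -0.02 yaw 5.61 roll -0.02 F [-0.3  0.  -1.6] t 15.325 0.1105660633948023
[ 0.5662 -0.021   0.0558] [-9.952e-01 -9.780e-02  3.000e-04] F [-0.29  0.03 -1.62] dq 0.001
plate 10.858195418321248 [-24.46751638 -16.98658067   7.09205751] [94.52678192 17.1583387  13.97581895] (array([35. ,  0.1]), np.float32(-0.03), array([ 34.1, 119. ]))
```

>>> apply_moves(moves=[{"jaw": 0, "offset": [-0.3, 0, 0], "rot": [0, 0, 0]}, {"jaw": 0, "offset": [0, 0, 0.7], "rot": [0, 0, 0]}, {"jaw": 0, "offset": [0, 0, 0.7], "rot": [0, 0, 0]}, {"jaw": 0, "offset": [0, 0, 0.6], "rot": [0, 0, 0]}, {"jaw": 0, "offset": [0, 0, 0], "rot": [0, 0, 0]}])

```text
time_s: 16.0
eef_pos: [0.5665, -0.021, 0.0539]
eef_rot: [-0.0, -0.049, 0.999, -0.0]
wrist_force: [0.2, 0.3, -1.2]
opening: 0.11
grasp_force: 59.0
```

>>> apply_moves(moves=[{"jaw": 0, "offset": [0, 0, 0.5], "rot": [0, 0, 0]}, {"jaw": 0, "offset": [0, 0, 0.5], "rot": [0, 0, 0]}, {"jaw": 0, "offset": [0, 0, 0.5], "rot": [0, 0, 0]}, {"jaw": 0, "offset": [0, 0, 0], "rot": [0, 0, 0]}, {"jaw": 0, "offset": [0, 0, 0], "rot": [0, 0, 0]}])

```text
time_s: 16.62
eef_pos: [0.5666, -0.021, 0.0525]
eef_rot: [-0.0, -0.049, 0.999, -0.0]
wrist_force: [0.9, 0.1, -1.0]
opening: 0.109
grasp_force: 59.0
```

>>> apply_moves(moves=[{"jaw": 0, "offset": [0, 0, 0.5], "rot": [0, 0, 0]}, {"jaw": 0, "offset": [0, 0, 0.5], "rot": [0, 0, 0]}, {"jaw": 0, "offset": [0, 0, 0.5], "rot": [0, 0, 0]}, {"jaw": 0, "offset": [0, 0, 0], "rot": [0, 0, 0]}, {"jaw": 0, "offset": [0, 0, 0], "rot": [0, 0, 0]}])

```text
time_s: 17.25
eef_pos: [0.5666, -0.021, 0.051]
eef_rot: [0.0, -0.049, 0.999, -0.0]
wrist_force: [1.1, -0.1, -1.5]
opening: 0.115
grasp_force: 59.0
```

>>> apply_moves(moves=[{"jaw": 0, "offset": [0, 0, 0.4], "rot": [0, 0, 0]}, {"jaw": 0, "offset": [0, 0, 0.3], "rot": [0, 0, 0]}, {"jaw": 0, "offset": [0, 0, 0.3], "rot": [0, 0, 0]}, {"jaw": 0, "offset": [0, 0, 0], "rot": [0, 0, 0]}, {"jaw": 0, "offset": [0, 0, 0], "rot": [0, 0, 0]}])

```text
time_s: 17.88
eef_pos: [0.5667, -0.0212, 0.0503]
eef_rot: [0.0, -0.049, 0.999, -0.0]
wrist_force: [-2.4, -0.9, 2.4]
opening: 0.112
grasp_force: 59.5
```

```bash
python3 - <<'E'
from h import *
kstate();im,P,o=look('w10')
H=(P-S)@R.from_euler('z',YAW,degrees=True).as_matrix()*1e3
h=H[inbox(H,-24,94,-17,17,2,8)];print('plate',np.median(h[:,2]),rect(h/1000))
h=H[inbox(H,-35,20,-31,31,-2,2)];h=h[np.abs(h[:,1])>19];print('block',np.median(h[:,2]))
E
```

```text
keeper xyz [ 0.04 -0.15  1.18] tilt 0.01 yaw 5.61 roll -0.04 F [-2.4 -0.9  2.4] t 17.875 0.11153606509930569
[ 0.5667 -0.0212  0.0503] [-9.952e-01 -9.770e-02 -2.000e-04] F [-2.43 -0.91  2.42] dq 0.002
plate 5.403067834412696 (array([35., -0.]), np.float32(0.01), array([ 34., 118.]))
block 0.13973387792091257
```

The plate top is 5.3 mm above the block, so it is seated flat, and the contact force is small. Releasing now.

>>> apply_moves(moves=[{"jaw": 0.2, "offset": [0, 0, 0], "rot": [0, 0, 0]}, {"jaw": 0.4, "offset": [0, 0, 0], "rot": [0, 0, 0]}, {"jaw": 0.5, "offset": [0, 0, 0], "rot": [0, 0, 0]}, {"jaw": 0.5, "offset": [0, 0, -3], "rot": [0, 0, 0]}, {"jaw": 0.5, "offset": [0, 0, -8], "rot": [0, 0, 0]}])

```text
time_s: 18.55
eef_pos: [0.5662, -0.0209, 0.061]
eef_rot: [-0.0, -0.049, 0.999, -0.0]
wrist_force: [0.5, -0.4, -0.4]
opening: 0.501
grasp_force: 0.0
```

>>> apply_moves(moves=[{"jaw": 0.5, "offset": [0, 0, -20], "rot": [0, 0, 0]}, {"jaw": 0.5, "offset": [0, 0, -30], "rot": [0, 0, 0]}, {"jaw": 0.5, "offset": [0, 0, -30], "rot": [0, 0, 0]}, {"jaw": 0.5, "offset": [0, 0, 0], "rot": [0, 0, 0]}, {"jaw": 0.5, "offset": [0, 0, 0], "rot": [0, 0, 0]}])

```text
time_s: 19.18
eef_pos: [0.5662, -0.0209, 0.1406]
eef_rot: [-0.0, -0.049, 0.999, -0.0]
wrist_force: [-1.9, 0.6, -0.7]
opening: 0.498
grasp_force: 0.0
```

```bash
python3 - <<'E'
from h import *
im,P,o=look('w11')
H=(P-S)@R.from_euler('z',YAW,degrees=True).as_matrix()*1e3
h=H[inbox(H,-26,98,-20,20,3,8)];print('plate',np.median(h[:,2]),rect(h/1000))
for a,b in[(-24,-5),(20,42),(80,94)]:
    k=h[(h[:,0]>a)&(h[:,0]<b)];print(a,np.median(k[:,2]) if len(k) else None)
h=H[inbox(H,40,80,-10,10,30,45)];print('handle',np.median(h[:,2]),rect(h/1000))
save('w11',cv2.resize(im,(800,600)))
E
```

```text
[ 0.5662 -0.0209  0.1406] [-9.952e-01 -9.780e-02  4.000e-04] F [-1.88  0.58 -0.71] dq 0.019
plate 5.139917669581641 (array([35.4, -0.1]), np.float32(-0.02), array([ 34. , 118.5]))
-24 5.046121579544851
20 5.189959696522341
80 5.196910410976925
handle 38.76341163293271 (array([59.4, -0.2]), np.float32(-0.08), array([11.7, 29.8]))
```

View pics/w11.png

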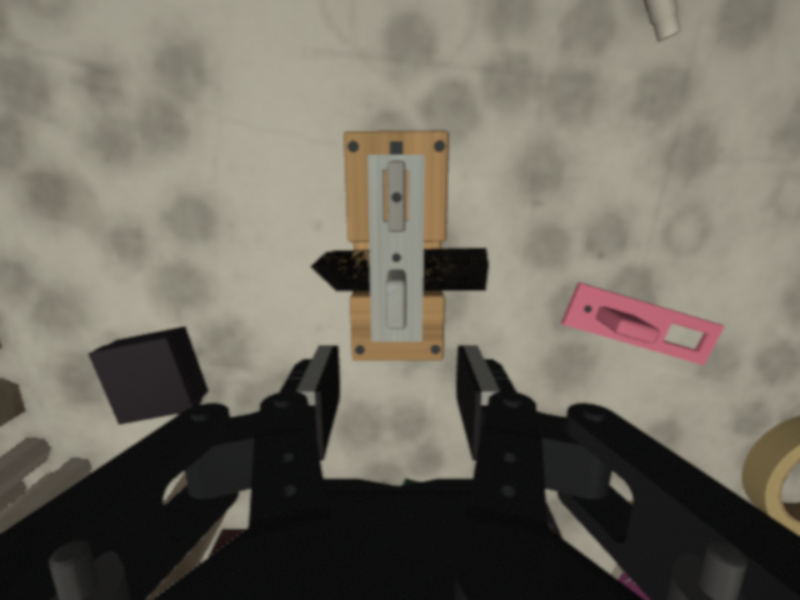

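The keeper lies flat under the T-head (eye around pixel (396,195)), and its handle points to the far end at (396,300). The gripper is clear of it.

```bash
python3 -c "
from bench import ctrl
print(ctrl.hand_in())"
```

```text
the job is handed in; nothing more can be done
None
```

The keeper plate is locked on the cradle: flat on the block, eye over the stud's foot, handle towards the far end, gripper clear. The last wrist picture confirms this; the job is handed in, but no verdict came back.

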